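# Close up the pressure canner: cross-tighten the lid knobs, then lock the vent

### The job

Go on tightening the pressure canner's lid evenly: two facing black wing knobs are already half way, so first turn the two loose ones, whose bars still lie across, an eighth of a turn clockwise to match; then turn all four home to the stop, bars pointing at the lid's centre, doing one knob and the one facing it before the other two. Only then press down the steel vent stud in the middle of the lid and turn it a quarter turn clockwise until it springs up into its catch. Let go, and do not disturb the tin, the spice jar or the garlic standing round it.

Things in the scene. Friction and masses are not known exactly. Their poses are not given: they have to be found in the camera images.
- canner: squat aluminium pressure canner, 194 mm across, lid on (rim 109, centre 118 mm high); four black wing knobs at quarter turns round the rim, a steel vent stud in the middle; black loop handles, below the lid, reach 134 mm out between a and b and between c and d. It stands firm and does not shift. Origin: centre of its underside, z up
- knob_a_grip (a point): black wing knob (the canner's +x side; facing c, neighbours b and d), its axis 100 mm from the lid's centre: hub 26 mm across, on it an upright bar 46 mm long, 12 thick, 24 high, top 151 mm above the worktop. Point on the knob's vertical axis, 3 mm below the bar's top: TCP height for gripping its flat sides from above (tips just clear the hub). x along the bar (turns with it), z up
- knob_a (a joint): angle of knob a, rad: 0 = fully loose (bar lies across, square to the line to the lid's centre), grows clockwise seen from above, 1.6 = hard stop, fully home: bar points straight at the lid's centre. Light even friction (0.08 N m); stays where it is left, does not rise or sink. Starts loose, 0 to 0.2
- knob_b_grip (a point): black wing knob (the canner's +y side; facing d), its axis 100 mm from the lid's centre: hub 26 mm across, on it an upright bar 46 mm long, 12 thick, 24 high, top 151 mm above the worktop. Point on the knob's vertical axis, 3 mm below the bar's top: TCP height for gripping its flat sides from above (tips just clear the hub). x along the bar (turns with it), z up
- knob_b (a joint): angle of knob b, rad: 0 = fully loose (bar lies across, square to the line to the lid's centre), grows clockwise seen from above, 1.6 = hard stop, fully home: bar points straight at the lid's centre. Light even friction (0.08 N m); stays where it is left, does not rise or sink. Starts half way, 0.7 to 0.9
- knob_c_grip (a point): black wing knob (the canner's -x side; facing a), its axis 100 mm from the lid's centre: hub 26 mm across, on it an upright bar 46 mm long, 12 thick, 24 high, top 151 mm above the worktop. Point on the knob's vertical axis, 3 mm below the bar's top: TCP height for gripping its flat sides from above (tips just clear the hub). x along the bar (turns with it), z up
- knob_c (a joint): angle of knob c, rad: 0 = fully loose (bar lies across, square to the line to the lid's centre), grows clockwise seen from above, 1.6 = hard stop, fully home: bar points straight at the lid's centre. Light even friction (0.08 N m); stays where it is left, does not rise or sink. Starts loose, 0 to 0.2
- knob_d_grip (a point): black wing knob (the canner's -y side; facing b), its axis 100 mm from the lid's centre: hub 26 mm across, on it an upright bar 46 mm long, 12 thick, 24 high, top 151 mm above the worktop. Point on the knob's vertical axis, 3 mm below the bar's top: TCP height for gripping its flat sides from above (tips just clear the hub). x along the bar (turns with it), z up
- knob_d (a joint): angle of knob d, rad: 0 = fully loose (bar lies across, square to the line to the lid's centre), grows clockwise seen from above, 1.6 = hard stop, fully home: bar points straight at the lid's centre. Light even friction (0.08 N m); stays where it is left, does not rise or sink. Starts half way, 0.7 to 0.9
- vent_grip (a point): steel vent stud in the lid's middle: hub 21 mm across, on it an upright bar 30 mm long, 10 thick, 22 high, top at 159 mm height when up; round it a notched steel collar 43 mm across, 129 mm high. Point on its vertical axis, 2 mm below the bar's top: TCP height for gripping the bar from above; sinks with the stud. x along the bar, z up
- vent_turn (a joint): turn of the vent stud, rad: 0 = open (start; bar in line with knobs a and c), grows clockwise from above, pi/2 = closed (bar in line with b and d); stops at both ends. Up, its tabs sit in collar notches and block it beyond about 0.25; pressed 5 mm or more it turns freely (0.03 N m), and at pi/2 it springs up into the closed notches
- vent_press (a joint): how far the vent stud is pressed down, m: 0 = up, 0.008 = bottom stop. Spring: 3 N at 0 to 6 N at the bottom. Stays about 0.0045 down if it is left between the notches
- tin_1: small food tin, 57 mm across, 72 mm high, bystander behind the canner; origin at the centre of its underside
- spice_jar: glass spice jar with a screw cap, 44 mm across, 100 mm high, bystander at the left; origin at the centre of its underside
- garlic: garlic bulb, 60 mm across, 58 mm high, bystander at the front; origin at its underside

How it is judged:
By the outcome, as a careful person would: the job done as asked, in the order asked, and still so for the second after the job is handed in, with the robot touching nothing.
It also fails if it takes over 72 s, if anything falls off the work surface, if the arm or the gripper's body presses on something with over 40 N, if the wrist force passes 120 N, or if a joint passes its speed limit or range.

### The arm

A 6-joint arm with a two-finger parallel gripper is mounted at the origin on a cart in front of the work surface, level with it; the furniture and walls round the work are solid. World frame = base frame: x ahead of the robot, y to its left, z up, the work surface at z = 0. Lengths are in mm, angles in rad, forces in N, time in s.
With the tool pointing down it reaches from about 350 to 925 mm from the base axis. Payload 6.4 kg.
Tool frame: the origin (TCP) lies between the finger pads, 19 mm behind the fingertips; this is the grasp point; z points along the fingers, y is the line along which they close (so a half turn about z gives the same grasp; the last joint's range is limited). The gripper opens to 94 mm and grips with 3 to 60 N. Pads are 16 mm wide; open, the fingers measure 119 mm over their backs; the gripper's body (75 mm by 177 mm) begins 78 mm behind the grasp point.
Start: joints at [-1.499, 0.245, 1.558, -0, 1.339, -0.174], TCP at [158.17, -630.473, 224.255] pointing down, gripper open.
Joint ranges: [-3.13, 3.13], [-1.02, 2.26], [0.13, 2.54], [-0.95, 4.09], [0.21, 2.88], [-2.74, 2.74]. Speed limits (rad/s): [2.57, 2.57, 3.14, 3.14, 3.14, 3.14].

### API

Orientations are given as a 3x3 rotation matrix whose columns are the frame's x, y, z axes.
In Python, from workcell import ctrl gives the robot as it stands.
- The arm moves only by the tool shift_gripper, called after "Emit:" as name(argument=value, ...) on one line, values as JSON. Schema: {"type":"object","properties":{"offsets":{"type":"array","items":{"type":"array","items":{"type":"number"},"minItems":6,"maxItems":6},"minItems":1,"maxItems":20},"finger_gap":{"type":"number"},"grip_n":{"type":"number"},"only":{"type":"string"},"quiet":{"type":"boolean"},"lines":{"type":"string"}},"required":["offsets"],"additionalProperties":false}. offsets is a list of rows, 1 to 20 of them, each of 6 numbers: dx, dy, dz in shares of the most that a row can go, 1 being 50 mm, then a rotation vector rx, ry, rz in parts of the range, where 1.0 means pi rad; each row shifts and turns the commanded pose from where the row before left it, along the tool's axes as they then stand; what a row does not reach is not made up. A row lasts 1/10 s, in which the tool goes at most 50 mm and 0.15 rad, less where a joint would pass 70% of its speed; a pose out of reach is approached as far as the arm can. finger_gap is the finger opening in mm, set as the call begins (left out keeps the last). The fingers move at their own pace and stop on an object; grip_n is the grip in N (left out, the last holds). Time passes only in rows, so rows that do not move let the fingers close. The tool returns the time, the measured TCP pose, the force, the opening and the grip force at its end. only (a regular expression) keeps the lines of the reply that match it, lines (a string "A,B") keeps lines A to B, and quiet returns only ok. No shift or turn number may pass 1 either way. Input that does not fit is refused with a message, and nothing moves.
- ctrl.get_obs(): the state, without advancing time (a new reading comes with each control period).
- ctrl.get_image(name): name is "scene" or "top"; returns a dict with "frame" (480x640x3 uint8, red, green, blue), "range_z" (480x640 float32, mm along the optical axis (not along the pixel's ray), 0 where there is no reading), "K" (3x3 intrinsics, pixels), "dist_coeffs" ([k1, k2, p1, p2, k3] as OpenCV has them; the pictures are not rectified), "R" (3x3) and "t" (3): a world point X has camera coordinates R X + t. Camera axes: x right, y down, z forward; pixel columns grow to the right and rows downward; lengths in mm; the calibration is good to about 2 mm. A picture is of the moment at which its call begins.
- ctrl.close_job(): hands the job in; it is judged then, once.
The state is a dict: "t": time; "q": joint angles; "joint_velocities": joint speeds; "joint_efforts": joint torques, N m; "position": TCP position; "eef_rot": TCP orientation; "force": force on the tool from outside, world axes, zero at the start; "moment": the same for the moment, N m; "finger_gap": finger opening in mm; "grasp_force": force on a finger pad.
Only numpy, scipy, OpenCV 4.12 (cv2) and the standard library are available. Lean on these libraries where they do the work, as an engineer would, in place of code of your own. Each camera call takes 0.05 s, during which the arm holds its last target. There are 200 camera calls.

## Working session

There is one attempt and no reset: what is moved stays moved. The work goes in short steps, Python scripts to look and compute and a tool call to move; the robot and the scene stay as the last step left them, time stands still between calls to the robot, and variables do not carry over. Pictures are saved under pics/ and viewed, at most 10 in all, crops included, and the job is handed in when it is done.

```bash
ls; mkdir -p pics; cat > h.py <<'E'
import numpy as np, cv2
from workcell import ctrl
def cap(n):
    return ctrl.get_image(n)
def save(im,p,crop=None,s=1):
    f=cv2.cvtColor(np.ascontiguousarray(im["frame"]),cv2.COLOR_RGB2BGR)
    if crop: x0,y0,x1,y1=crop; f=f[y0:y1,x0:x1]
    cv2.imwrite(p,cv2.resize(f,None,fx=s,fy=s,interpolation=cv2.INTER_CUBIC))
def ray(im,uv):
    R=np.array(im["R"]);t=np.array(im["t"])
    p=cv2.undistortPoints(np.array(uv,float).reshape(-1,1,2),np.array(im["K"]),np.array(im["dist_coeffs"])).reshape(-1,2)
    d=np.c_[p,np.ones(len(p))]@R
    return -R.T@t,d
def onplane(im,uv,z):
    c,d=ray(im,uv); return c+d*((z-c[2])/d[:,2])[:,None]
def world(im):
    R=np.array(im["R"]);t=np.array(im["t"]);v,u=np.mgrid[:480,:640]
    c,d=ray(im,np.c_[u.ravel(),v.ravel()])
    return (c+d*im["range_z"].reshape(-1,1)).reshape(480,640,3)
E
python3 - <<'E'
from h import *
import pickle
for n in("scene","top"):
    im=cap(n);save(im,f"pics/{n}0.png");pickle.dump(im,open(n+"0.pkl","wb"))
    print(n,-np.array(im["R"]).T@np.array(im["t"]),(im["range_z"]>0).mean())
o=ctrl.get_obs();print(o["t"],o["position"],o["eef_rot"],o["force"])
E
```

```text
pics
workcell.py
scene [ -58.40507208  523.3870903  1109.66025057] 0.9960579427083334
top [397.9149042   49.61725792 951.40876407] 0.9960579427083334
0.1 [ 158.13747149 -629.95197017  223.27884143] [[ 9.69940311e-01  2.43342918e-01 -1.30014850e-04]
 [ 2.43342780e-01 -9.69938851e-01  1.70803607e-03]
 [ 2.89532027e-04 -1.68833121e-03 -9.99998533e-01]] [ 0.28168877 -0.03747897  0.06289026]
```

View pics/top0.png

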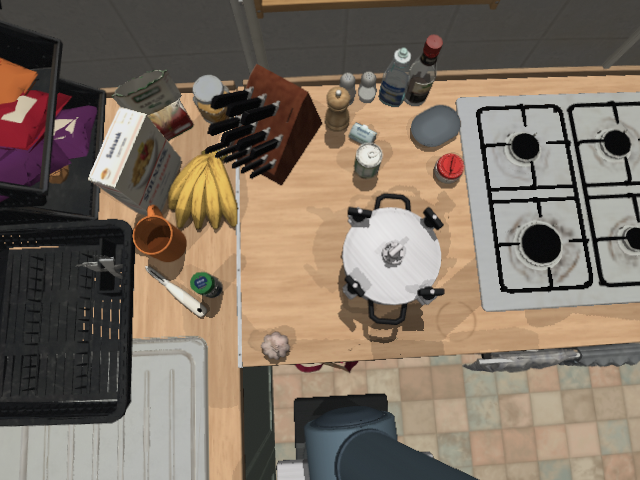

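View pics/scene0.png

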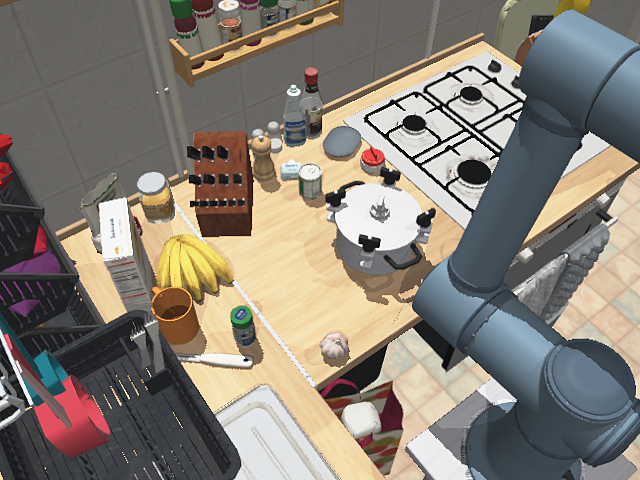

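The top view shows the canner at about (392,255), its knobs at (359,215), (432,217), (430,294) and (354,289), and its handles far and near. The tin is behind it, the spice jar (205,285) to the left and the garlic (275,345) in front. Next I'll measure the knobs.

```bash
python3 - <<'E'
from h import *
import pickle
S=pickle.load(open("scene0.pkl","rb"));T=pickle.load(open("top0.pkl","rb"))
save(T,"pics/topc.png",(325,185,460,330),4)
save(S,"pics/scenec.png",(315,160,450,280),5)
for n,im in(("top",T),("scene",S)):
    W=world(im)
    # depth-based: points in height 140..155 around canner
    m=(W[...,2]>135)&(W[...,2]<165)
    c0=onplane(T,[(392,258)],118)[0]
    m&=np.hypot(W[...,0]-c0[0],W[...,1]-c0[1])<160
    k,l,st,ce=cv2.connectedComponentsWithStats(m.astype(np.uint8))
    print(n,c0)
    for i in range(1,k):
        if st[i,4]<15: continue
        P=W[l==i]; top=P[P[:,2]>np.percentile(P[:,2],90)-6]
        r=cv2.minAreaRect(top[:,:2].astype(np.float32))
        print(ce[i].round(1),st[i,4],"zmax",P[:,2].max().round(1),np.percentile(P[:,2],[50,90]).round(1),np.round(r[0],1),np.round(r[1],1),round(r[2],1), top[:,:2].mean(0).round(1))
    # rim: lid points
    m=(W[...,2]>105)&(W[...,2]<125)&(np.hypot(W[...,0]-c0[0],W[...,1]-c0[1])<115)
    P=W[m][:,:2].astype(np.float32); print("lid",cv2.minEnclosingCircle(P))
E
```

```text
top [538.93614724 -89.74520169 118.        ]
[358.9 211.5] 190 zmax 153.4 [149.5 151.9] [627.9 -30.1] [45.8 12.8] 78.7 [627.3 -30.3]
[433.1 217.8] 192 zmax 153.8 [149.2 151.6] [ 608.2 -170.2] [43.9 11.7] 36.5 [ 607.4 -170.4]
[394.4 250.4] 130 zmax 161.5 [156.8 159.3] [548.4 -90.6] [ 9.9 29.4] 36.8 [548.1 -90.2]
[353.9 285.2] 181 zmax 155.0 [150.1 151.7] [488.3 -10.8] [45.4 12.1] 37.9 [487.4 -11.1]
[430.6 291.3] 191 zmax 153.7 [149.6 152.1] [ 468.8 -152. ] [46.8 11.4] 86.8 [ 468.7 -151.1]
lid ((540.044189453125, -88.22212982177734), 112.2505111694336)
scene [538.93614724 -89.74520169 118.        ]
[389.9 172.8] 158 zmax 153.0 [145.9 150.6] [ 605.  -169.8] [45.5 16.1] 33.7 [ 604.6 -168.9]
[334.9 193.9] 170 zmax 155.6 [148.  152.2] [624.7 -30.2] [45.2 16.4] 79.5 [624.4 -30. ]
[380.1 203.3] 103 zmax 161.8 [155.1 159.2] [544.8 -90.3] [ 9.8 36.7] 36.3 [544.7 -89.5]
[425.5 215. ] 157 zmax 154.2 [147.1 151.4] [ 466.4 -150.9] [46.  14.7] 86.1 [ 465.4 -149.2]
[368.9 239.2] 190 zmax 154.9 [148.1 152.2] [485.3 -11.3] [44.9 15. ] 39.0 [484.1 -11. ]
lid ((539.9906005859375, -90.01398468017578), 114.26202392578125)
```

View pics/topc.png

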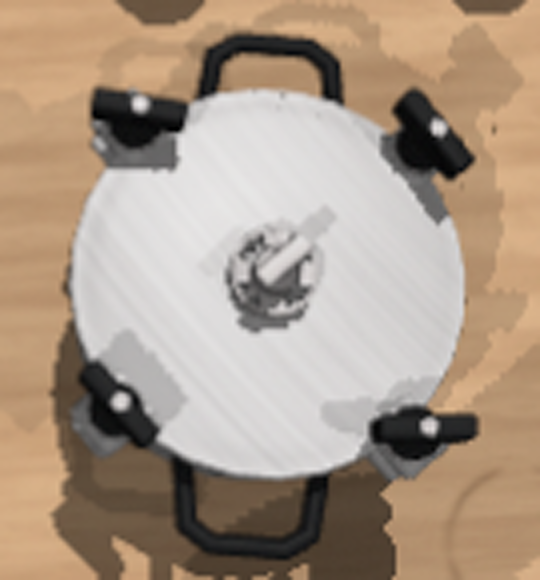

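View pics/scenec.png

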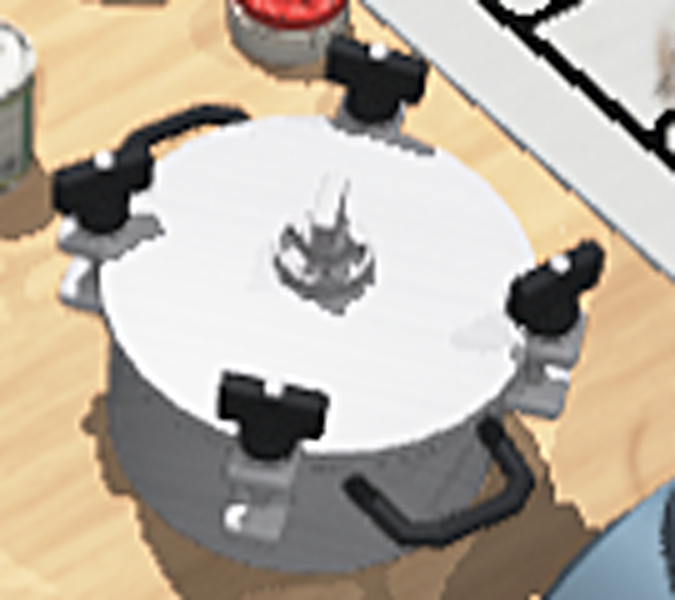

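Both views agree on the bar tops: 151 mm for the knobs and 159 mm for the vent. The canner's centre is at about (547,-91) with yaw -52.8°. The loose knobs are far-right (a) and near-left (c), which are in line with the vent bar. b is far-left and d is near-right. Next is the move to c.

```bash
cat > g.py <<'E'
import sys; from h import *
from scipy.spatial.transform import Rotation as Ro
T=dict(a=(607.8,-170.4,148),c=(486.8,-11,148),b=(627,-30.2,148),d=(467.6,-151.2,148),v=(547.3,-90.7,157))
def go(x,y,z,phi):
    o=ctrl.get_obs();R=np.array(o["eef_rot"]);p=np.array(o["position"])
    d=R.T@(np.array([x,y,z])-p)
    f=np.radians(phi);Rt=np.array([[np.cos(f),np.sin(f),0],[np.sin(f),-np.cos(f),0],[0,0,-1]])
    print("t",o["t"],"delta tool",d.round(1),"rotvec tool",Ro.from_matrix(R.T@Rt).as_rotvec().round(3))
    print("q",np.round(o["q"],2),"pos",p.round(1),"phi",np.degrees(np.arctan2(R[1,0],R[0,0])).round(1),"F",np.round(o["force"],1),"M",np.round(o["moment"],2),"gap",round(o["finger_gap"],1),round(o["grasp_force"],1))
k,z,phi=sys.argv[1],float(sys.argv[2]),float(sys.argv[3]);dx,dy=(map(float,sys.argv[4:6]) if len(sys.argv)>4 else (0,0))
go(T[k][0]+dx,T[k][1]+dy,T[k][2]+z,phi)
E
python3 g.py c 50 37
```

```text
t 0.1 delta tool [ 469.4 -520.3   26.3] rotvec tool [-0.002 -0.001 -0.4  ]
q [-1.5   0.25  1.56 -0.    1.34 -0.17] pos [ 158.1 -630.   223.3] phi 14.1 F [ 0.3 -0.   0.1] M [ 0.03  0.04 -0.07] gap 94.2 0.0
```

The rows are not in the units I measure in: shifts go in shares of 50 mm and turns go in shares of pi rad. I convert before sending: -29 mm is -0.58, 26 mm is 0.52.

Emit:
shift_gripper(offsets=[[0.52,-0.58,0,0,0,0],[0.52,-0.58,0,0,0,0],[0.52,-0.58,0,0,0,0],[0.52,-0.58,0,0,0,0],[0.52,-0.58,0,0,0,0],[0.52,-0.58,0,0,0,0],[0.52,-0.58,0,0,0,0],[0.52,-0.58,0,0,0,0],[0.52,-0.58,0,0,0,0],[0.52,-0.58,0,0,0,0],[0.52,-0.58,0,0,0,0],[0.52,-0.58,0,0,0,0],[0.52,-0.58,0,0,0,0],[0.52,-0.58,0,0,0,0],[0.52,-0.58,0,0,0,0],[0.52,-0.58,0,0,0,0],[0.52,-0.58,0,0,0,0],[0.52,-0.58,0,0,0,0]], finger_gap=40, grip_n=15)

```text
t: 1.9
position: [485.4, -8.6, 224.0]
eef_rot: [[0.97, 0.244, -0.0], [0.244, -0.97, -0.0], [-0.0, -0.0, -1.0]]
force: [0.5, -0.7, -0.6]
finger_gap: 40.1
grasp_force: 0.0
```

```bash
python3 g.py c 50 37
```

```text
t 1.9 delta tool [ 0.8  2.7 26. ] rotvec tool [-0.   0.  -0.4]
q [-0.25 -0.15  1.97 -0.    1.32  1.07] pos [485.4  -8.6 224. ] phi 14.1 F [ 0.5 -0.7 -0.6] M [-0.01 -0.01 -0.09] gap 40.1 0.0
```

Tracking is good. I'll rotate, descend a bit and check visually.

In the tool's units: 14 mm is 0.28, 12 mm is 0.24, -0.14 rad is -0.0446.

Emit:
shift_gripper(offsets=[[0.02,0.054,0.24,0,0,-0.0414],[0,0,0.28,0,0,-0.0414],[0,0,0,0,0,-0.0446],[0,0,0,0,0,0]])

```text
t: 2.3
position: [486.2, -12.4, 197.4]
eef_rot: [[0.799, 0.602, -0.002], [0.602, -0.799, 0.0], [-0.001, -0.001, -1.0]]
force: [1.1, 0.6, 0.0]
finger_gap: 39.9
grasp_force: 0.0
```

```bash
python3 g.py c 0 37; python3 -c "
from h import *
im=cap('top');save(im,'pics/t1.png',(300,230,440,340),5)"
```

```text
t 2.3 delta tool [ 1.4 -0.6 49.4] rotvec tool [-0.001  0.001  0.   ]
q [-0.26 -0.12  1.99  0.    1.27  0.67] pos [486.2 -12.4 197.4] phi 37.0 F [1.1 0.6 0. ] M [-0.02  0.01 -0.02] gap 39.9 0.0
```

View pics/t1.png

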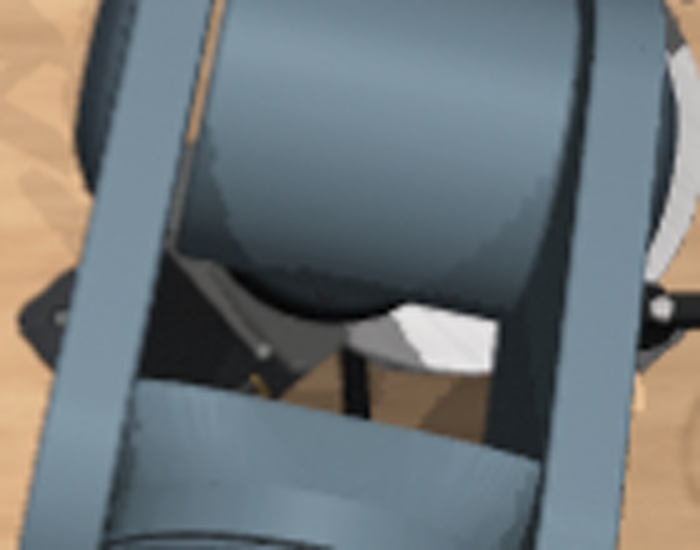

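The arm hides knob c in the top view, so I'll rely on the measured pose. Next I descend and close.

In the tool's units: 14 mm is 0.28, 13 mm is 0.26.

Emit:
shift_gripper(offsets=[[0.02,0,0.28,0,0,0],[0,0,0.28,0,0,0],[0,0,0.26,0,0,0],[0,0,0.16,0,0,0],[0,0,0,0,0,0]])

```text
t: 2.85
position: [486.3, -11.8, 147.3]
eef_rot: [[0.799, 0.601, -0.003], [0.601, -0.799, 0.001], [-0.002, -0.003, -1.0]]
force: [-1.6, -0.2, 0.6]
finger_gap: 40.0
grasp_force: 0.0
```

```bash
python3 g.py c 0 37
```

```text
t 2.85 delta tool [ 0.9 -0.4 -0.7] rotvec tool [-0.003  0.002 -0.   ]
q [-0.26 -0.05  2.03  0.    1.17  0.67] pos [486.3 -11.8 147.3] phi 37.0 F [-1.6 -0.2  0.6] M [-0.04 -0.02 -0.  ] gap 40.0 0.0
```

Emit:
shift_gripper(offsets=[[0,0,0,0,0,0],[0,0,0,0,0,0],[0,0,0,0,0,0],[0,0,0,0,0,0]], finger_gap=0, grip_n=12)

```text
t: 3.25
position: [487.3, -11.4, 149.7]
eef_rot: [[0.799, 0.602, -0.001], [0.602, -0.799, 0.002], [0.001, -0.002, -1.0]]
force: [-3.8, 3.8, 8.6]
finger_gap: 11.7
grasp_force: 12.0
```

```bash
python3 g.py c 0 -8.6
```

```text
t 3.25 delta tool [-0.2 -0.6  1.7] rotvec tool [-0.002  0.     0.796]
q [-0.26 -0.06  2.03  0.    1.17  0.67] pos [487.3 -11.4 149.7] phi 37.0 F [-3.8  3.8  8.6] M [0.66 0.41 0.08] gap 11.7 12.0
```

In the tool's units: 0.14 rad is 0.0446.

Emit:
shift_gripper(offsets=[[0,0,0,0,0,0.0318],[0,0,0,0,0,0.0446],[0,0,0,0,0,0.0446],[0,0,0,0,0,0.0446],[0,0,0,0,0,0.0446],[0,0,0,0,0,0.0446],[0,0,0,0,0,0],[0,0,0,0,0,0]])

```text
t: 4.05
position: [487.5, -11.9, 149.8]
eef_rot: [[0.989, -0.151, -0.0], [-0.151, -0.989, 0.0], [-0.0, -0.0, -1.0]]
force: [-3.8, 2.2, 4.8]
finger_gap: 11.7
grasp_force: 12.0
```

```bash
python3 g.py c 0 -8.6
```

```text
t 4.05 delta tool [-0.8 -0.7  1.8] rotvec tool [-0.     0.    -0.001]
q [-0.26 -0.06  2.03  0.    1.17  1.46] pos [487.5 -11.9 149.8] phi -8.7 F [-3.8  2.2  4.8] M [ 0.38  0.63 -0.11] gap 11.7 12.0
```

In the tool's units: 29 mm is 0.58, 28 mm is 0.56, -0.13 rad is -0.0414.

Emit:
shift_gripper(offsets=[[0,0,0,0,0,0],[0,0,0,0,0,0],[0,0,-0.24,0,0,0],[0,0,-0.4,0,0,0],[0,0,-0.4,0,0,0],[0.56,0.56,0,0,0,0],[0.58,0.56,0,0,0,0],[0.58,0.56,0,0,0,0],[0.58,0.56,0,0,0,0],[0.56,0.54,0,0,0,0],[0,0,0,0,0,-0.0414],[0,0,0,0,0,-0.0414],[0,0,0,0,0,-0.0414],[0,0,0,0,0,-0.0414],[0,0,0,0,0,-0.0414],[0,0,0,0,0,-0.0382],[0,0,0,0,0,0]], finger_gap=40)

```text
t: 5.75
position: [607.7, -171.6, 202.0]
eef_rot: [[0.816, 0.578, 0.001], [0.578, -0.816, -0.0], [0.0, 0.001, -1.0]]
force: [-0.2, 0.3, 0.6]
finger_gap: 40.1
grasp_force: 0.0
```

```bash
python3 g.py a 0 35.5
```

```text
t 5.75 delta tool [ 0.8 -0.9 54. ] rotvec tool [ 0.001 -0.    -0.004]
q [-0.45  0.22  1.63 -0.    1.29  0.5 ] pos [ 607.7 -171.6  202. ] phi 35.3 F [-0.2  0.3  0.6] M [-0.07 -0.01 -0.02] gap 40.1 0.0
```

```bash
python3 -c "
from h import *
im=cap('scene');save(im,'pics/s1.png',(300,100,460,280),3.3)"
```

```text
(no output)
```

View pics/s1.png

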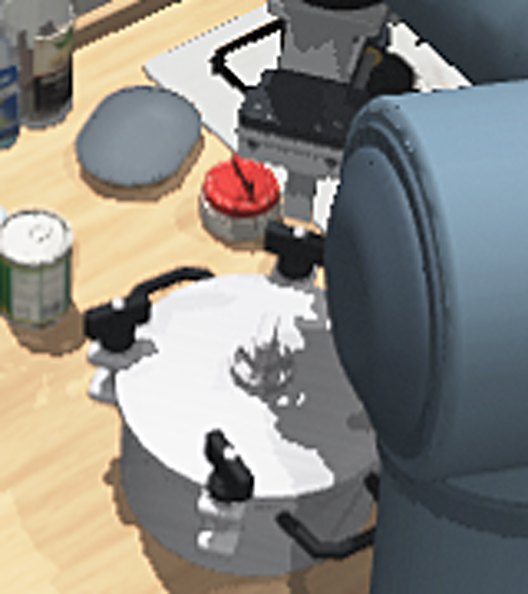

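Knob c now stands turned, at (225,465), and the gripper is over a. Next I descend on a, grip it and turn it an eighth.

In the tool's units: 15 mm is 0.3, 14 mm is 0.28.

Emit:
shift_gripper(offsets=[[0.02,-0.01,0.3,0,0,0],[0,0,0.3,0,0,0],[0,0,0.28,0,0,0],[0,0,0.18,0,0,0],[0,0,0,0,0,0]])

```text
t: 6.3
position: [606.7, -169.8, 145.5]
eef_rot: [[0.816, 0.577, -0.004], [0.577, -0.816, 0.002], [-0.002, -0.004, -1.0]]
force: [-0.2, -0.1, -0.2]
finger_gap: 39.9
grasp_force: 0.0
```

```bash
python3 g.py a 0 35.5
```

```text
t 6.3 delta tool [ 0.6  1.1 -2.5] rotvec tool [-0.004  0.002 -0.004]
q [-0.45  0.28  1.67 -0.    1.2   0.5 ] pos [ 606.7 -169.8  145.5] phi 35.3 F [-0.2 -0.1 -0.2] M [-0.01  0.01 -0.03] gap 39.9 0.0
```

Emit:
shift_gripper(offsets=[[0,0,0,0,0,0],[0,0,0,0,0,0],[0,0,0,0,0,0],[0,0,0,0,0,0]], finger_gap=0, grip_n=12)

```text
t: 6.7
position: [608.3, -170.5, 148.9]
eef_rot: [[0.816, 0.578, 0.001], [0.578, -0.816, -0.0], [0.001, 0.001, -1.0]]
force: [-0.5, 0.4, 1.9]
finger_gap: 11.9
grasp_force: 11.9
```

```bash
python3 g.py a 0 -8.6
```

```text
t 6.7 delta tool [-0.4 -0.4  0.9] rotvec tool [ 0.001 -0.001  0.766]
q [-0.45  0.28  1.66  0.    1.2   0.5 ] pos [ 608.3 -170.5  148.9] phi 35.3 F [-0.5  0.4  1.9] M [ 0.04  0.02 -0.12] gap 11.9 11.9
```

In the tool's units: 0.14 rad is 0.0446.

Emit:
shift_gripper(offsets=[[0,0,0,0,0,0.0286],[0,0,0,0,0,0.0446],[0,0,0,0,0,0.0446],[0,0,0,0,0,0.0446],[0,0,0,0,0,0.0446],[0,0,0,0,0,0.0382],[0,0,0,0,0,0],[0,0,0,0,0,0],[0,0,0,0,0,0],[0,0,0,0,0,0]])

```text
t: 7.7
position: [608.5, -170.9, 148.9]
eef_rot: [[0.988, -0.153, 0.001], [-0.153, -0.988, -0.001], [0.002, 0.001, -1.0]]
force: [0.8, -2.2, 2.4]
finger_gap: 12.1
grasp_force: 11.9
```

```bash
python3 g.py a 0 -54.5
```

```text
t 7.7 delta tool [-0.7 -0.4  0.9] rotvec tool [ 0.    -0.002  0.798]
q [-0.45  0.28  1.66 -0.    1.2   1.27] pos [ 608.5 -170.9  148.9] phi -8.8 F [ 0.8 -2.2  2.4] M [-0.44 -0.14 -0.04] gap 12.1 11.9
```

In the tool's units: 0.14 rad is 0.0446.

Emit:
shift_gripper(offsets=[[0,0,0,0,0,0.0318],[0,0,0,0,0,0.0446],[0,0,0,0,0,0.0446],[0,0,0,0,0,0.0446],[0,0,0,0,0,0.0446],[0,0,0,0,0,0.0318],[0,0,0,0,0,0.0127],[0,0,0,0,0,0],[0,0,0,0,0,0]], grip_n=15)

```text
t: 8.6
position: [608.1, -171.2, 148.9]
eef_rot: [[0.58, -0.815, 0.0], [-0.815, -0.58, -0.002], [0.002, 0.001, -1.0]]
force: [-0.7, -5.2, 4.4]
finger_gap: 12.0
grasp_force: 15.3
```

```bash
python3 g.py a 0 -54.5
```

```text
t 8.6 delta tool [-0.8 -0.2  0.9] rotvec tool [ 0.001 -0.002 -0.001]
q [-0.45  0.28  1.66 -0.    1.2   2.07] pos [ 608.1 -171.2  148.9] phi -54.6 F [-0.7 -5.2  4.4] M [-0.77  0.15  0.38] gap 12.0 15.3
```

Emit:
shift_gripper(offsets=[[0,0,0,0,0,0.0127],[0,0,0,0,0,0.0095],[0,0,0,0,0,0]])

```text
t: 8.9
position: [608.1, -171.0, 148.9]
eef_rot: [[0.521, -0.853, 0.0], [-0.853, -0.521, -0.001], [0.001, 0.001, -1.0]]
force: [-1.2, -4.2, 5.5]
finger_gap: 12.7
grasp_force: 16.3
```

```bash
python3 g.py a 0 -54.5
```

```text
t 8.9 delta tool [-0.7 -0.1  0.9] rotvec tool [ 0.001 -0.001 -0.071]
q [-0.45  0.28  1.66 -0.    1.2   2.14] pos [ 608.1 -171.   148.9] phi -58.6 F [-1.2 -4.2  5.5] M [-0.79  0.29  0.42] gap 12.7 16.3
```

The moment rose to 0.4 N m and the pads began to twist on the bar, so a is at its stop. Next is c.

In the tool's units: -34 mm is -0.68, -33 mm is -0.66, -0.15 rad is -0.0477.

Emit:
shift_gripper(offsets=[[0,0,0,0,0,0],[0,0,0,0,0,0],[0,0,-0.24,0,0,0],[0,0,-0.4,0,0,0],[0,0,-0.38,0,0,0],[-0.66,0.06,0,0,0,0],[-0.66,0.06,0,0,0,0],[-0.66,0.08,0,0,0,0],[-0.66,0.08,0,0,0,0],[-0.66,0.06,0,0,0,0],[-0.68,0.06,0,0,0,0],[0,0,0,0,0,-0.0446],[0,0,0,0,0,-0.0446],[0,0,0,0,0,-0.0446],[0,0,0,0,0,-0.0477],[0,0,0,0,0,-0.0477],[0,0,0,0,0,-0.0477],[0,0,0,0,0,0]], finger_gap=40, grip_n=12)

```text
t: 10.7
position: [487.4, -10.4, 199.6]
eef_rot: [[0.988, -0.154, 0.0], [-0.154, -0.988, 0.001], [-0.0, -0.001, -1.0]]
force: [-0.5, 0.2, -0.2]
finger_gap: 40.0
grasp_force: 0.0
```

```bash
python3 g.py c 0 -8.6 0.4 -0.6
```

```text
t 10.7 delta tool [ 0.   1.3 51.6] rotvec tool [-0.001 -0.    -0.004]
q [-0.25 -0.12  1.99  0.    1.27  1.47] pos [487.4 -10.4 199.6] phi -8.8 F [-0.5  0.2 -0.2] M [0.04 0.04 0.01] gap 40.0 0.0
```

In the tool's units: 15 mm is 0.3, 13 mm is 0.26.

Emit:
shift_gripper(offsets=[[0,0.02,0.3,0,0,0],[0,0,0.3,0,0,0],[0,0,0.26,0,0,0],[0,0,0.16,0,0,0],[0,0,0,0,0,0]])

```text
t: 11.2
position: [486.5, -11.5, 147.0]
eef_rot: [[0.988, -0.155, -0.003], [-0.155, -0.988, 0.001], [-0.003, -0.0, -1.0]]
force: [-0.2, 0.8, 0.3]
finger_gap: 40.1
grasp_force: 0.0
```

Emit:
shift_gripper(offsets=[[0,0,0,0,0,0],[0,0,0,0,0,0],[0,0,0,0,0,0],[0,0,0,0,0,0]], finger_gap=0, grip_n=15)

```text
t: 11.6
position: [487.6, -11.9, 148.8]
eef_rot: [[0.988, -0.154, 0.001], [-0.154, -0.988, -0.0], [0.001, 0.0, -1.0]]
force: [0.5, -0.3, 1.4]
finger_gap: 11.7
grasp_force: 14.9
```

```bash
python3 g.py c 0 -54.5
```

```text
t 11.6 delta tool [-0.9 -0.7  0.8] rotvec tool [-0.    -0.001  0.797]
q [-0.26 -0.06  2.03 -0.    1.17  1.47] pos [487.6 -11.9 148.8] phi -8.8 F [ 0.5 -0.3  1.4] M [-0.11 -0.01  0.07] gap 11.7 14.9
```

Emit:
shift_gripper(offsets=[[0,0,0,0,0,0.0318],[0,0,0,0,0,0.0446],[0,0,0,0,0,0.0446],[0,0,0,0,0,0.0446],[0,0,0,0,0,0.0446],[0,0,0,0,0,0.0318],[0,0,0,0,0,0.0191],[0,0,0,0,0,0.0127],[0,0,0,0,0,0],[0,0,0,0,0,0]])

```text
t: 12.6
position: [487.5, -12.5, 148.7]
eef_rot: [[0.53, -0.848, 0.0], [-0.848, -0.53, -0.002], [0.002, 0.001, -1.0]]
force: [-2.1, -5.3, 1.9]
finger_gap: 13.1
grasp_force: 16.0
```

```bash
python3 g.py c 0 -54.5
```

```text
t 12.6 delta tool [-1.7 -0.3  0.7] rotvec tool [ 0.001 -0.002 -0.061]
q [-0.26 -0.06  2.03 -0.    1.17  2.33] pos [487.5 -12.5 148.7] phi -58.0 F [-2.1 -5.3  1.9] M [-0.83  0.43  0.4 ] gap 13.1 16.0
```

Emit:
shift_gripper(offsets=[[0,0,0,0,0,0],[0,0,0,0,0,0],[0,0,-0.24,0,0,0],[0,0,-0.4,0,0,0],[0,0,-0.38,0,0,0],[0.54,0.44,0,0,0,0],[0.54,0.46,0,0,0,0],[0.54,0.46,0,0,0,0],[0.54,0.44,0,0,0,0]], finger_gap=40)

```text
t: 13.5
position: [467.9, -152.1, 200.3]
eef_rot: [[0.529, -0.849, 0.001], [-0.849, -0.529, -0.0], [0.001, -0.001, -1.0]]
force: [0.8, 0.1, -1.4]
finger_gap: 40.4
grasp_force: 0.0
```

Emit:
shift_gripper(offsets=[[0,0,0,0,0,-0.0477],[0,0,0,0,0,-0.0477],[0,0,0,0,0,-0.0477],[0,0,0,0,0,-0.0477],[0,0,0,0,0,-0.0477],[0,0,0,0,0,-0.0477],[0,0,0,0,0,-0.0477],[0,0,0,0,0,-0.0477],[0,0,0,0,0,-0.0477],[0,0,0,0,0,-0.0477],[0,0,0,0,0,-0.0477],[0,0,0,0,0,-0.0477],[0,0,0,0,0,-0.0477],[0,0,0,0,0,-0.0477],[0,0,0,0,0,-0.0477],[0,0,0,0,0,-0.0477],[0,0,0,0,0,-0.0382],[0,0,0,0,0,0]])

```text
t: 15.3
position: [468.3, -150.8, 200.0]
eef_rot: [[0.065, 0.998, 0.001], [0.998, -0.065, 0.0], [0.0, 0.001, -1.0]]
force: [0.3, 0.7, 1.2]
finger_gap: 39.9
grasp_force: 0.0
```

```bash
python3 g.py d 0 86.5 0.4 -0.6
python3 - <<'E'
from h import *
W=None
for n in("top","scene"):
    im=cap(n);W=world(im);c0=np.array([547.3,-90.7])
    for k,p in dict(a=(607.8,-170.4),c=(486.8,-11),b=(627,-30.2),v=(547.3,-90.7)).items():
        m=(W[...,2]>143)&(W[...,2]<(155 if k!='v' else 164))&(np.hypot(W[...,0]-p[0],W[...,1]-p[1])<30)
        P=W[m]
        if len(P)>60:
            r=cv2.minAreaRect(P[:,:2].astype(np.float32));print(n,k,len(P),np.round(r[0],1),np.round(r[1],1),round(r[2],1))
E
```

```text
t 15.3 delta tool [-1.  -0.2 52. ] rotvec tool [ 0.001 -0.    -0.004]
q [-0.54 -0.11  1.98  0.    1.27 -0.48] pos [ 468.3 -150.8  200. ] phi 86.3 F [0.3 0.7 1.2] M [-0.04 -0.07  0.  ] gap 39.9 0.0
top a 143 [ 608.8 -170.3] [12.2 45.3] 34.8
top c 161 [487.7 -10.9] [11.9 44.4] 37.6
top b 163 [627.6 -30. ] [45.6 12.2] 78.4
top v 99 [548.3 -90.5] [ 9.9 29.6] 37.2
scene a 87 [ 604.8 -169.7] [12.2 49.4] 37.3
scene c 115 [485.1 -11.2] [11.9 48.7] 37.4
scene b 118 [625.6 -30.2] [45.7 15.1] 76.7
scene v 71 [545.3 -90.7] [ 9.9 32.8] 37.5
```

a and c read about -53° in both views, so they are home. Next is d.

In the tool's units: 15 mm is 0.3, 13 mm is 0.26.

Emit:
shift_gripper(offsets=[[-0.01,0,0.3,0,0,0],[0,0,0.3,0,0,0],[0,0,0.26,0,0,0],[0,0,0.16,0,0,0],[0,0,0,0,0,0]])

```text
t: 15.9
position: [467.3, -151.1, 147.1]
eef_rot: [[0.066, 0.998, -0.002], [0.998, -0.066, 0.001], [0.001, -0.002, -1.0]]
force: [0.1, 0.4, 0.7]
finger_gap: 39.6
grasp_force: 0.0
```

Emit:
shift_gripper(offsets=[[0,0,0,0,0,0],[0,0,0,0,0,0],[0,0,0,0,0,0],[0,0,0,0,0,0]], finger_gap=0, grip_n=15)

```text
t: 16.3
position: [467.8, -151.6, 148.7]
eef_rot: [[0.065, 0.998, -0.001], [0.998, -0.065, -0.0], [-0.0, -0.001, -1.0]]
force: [-5.4, -0.0, 9.0]
finger_gap: 12.1
grasp_force: 15.0
```

```bash
python3 g.py d 0 35.5
```

```text
t 16.3 delta tool [ 0.4 -0.2  0.7] rotvec tool [-0.     0.001  0.886]
q [-0.54 -0.05  2.02 -0.    1.17 -0.48] pos [ 467.8 -151.6  148.7] phi 86.3 F [-5.4 -0.   9. ] M [-0.1   0.79  0.02] gap 12.1 15.0
```

Emit:
shift_gripper(offsets=[[0,0,0,0,0,0.0318],[0,0,0,0,0,0.0446],[0,0,0,0,0,0.0446],[0,0,0,0,0,0.0446],[0,0,0,0,0,0.0446],[0,0,0,0,0,0.0382],[0,0,0,0,0,0.0286],[0,0,0,0,0,0.0191],[0,0,0,0,0,0.0095],[0,0,0,0,0,0],[0,0,0,0,0,0]])

```text
t: 17.4
position: [467.9, -151.7, 148.8]
eef_rot: [[0.854, 0.52, -0.0], [0.52, -0.854, -0.001], [-0.001, 0.0, -1.0]]
force: [-2.3, -0.3, 4.5]
finger_gap: 13.1
grasp_force: 16.1
```

```bash
python3 g.py d 0 35.5
```

```text
t 17.4 delta tool [ 0.  -0.6  0.8] rotvec tool [ 0.     0.001 -0.072]
q [-0.54 -0.05  2.02 -0.    1.17  0.48] pos [ 467.9 -151.7  148.8] phi 31.4 F [-2.3 -0.3  4.5] M [0.   0.45 0.38] gap 13.1 16.1
```

In the tool's units: 34 mm is 0.68, 33 mm is 0.66, -0.14 rad is -0.0446.

Emit:
shift_gripper(offsets=[[0,0,0,0,0,0],[0,0,0,0,0,0],[0,0,-0.24,0,0,0],[0,0,-0.4,0,0,0],[0,0,-0.38,0,0,0],[0.66,-0.06,0,0,0,0],[0.66,-0.06,0,0,0,0],[0.66,-0.08,0,0,0,0],[0.66,-0.08,0,0,0,0],[0.66,-0.06,0,0,0,0],[0.68,-0.06,0,0,0,0],[0,0,0,0,0,-0.0414],[0,0,0,0,0,-0.0414],[0,0,0,0,0,-0.0414],[0,0,0,0,0,-0.0446],[0,0,0,0,0,-0.0446],[0,0,0,0,0,-0.0446],[0,0,0,0,0,0]], finger_gap=40)

```text
t: 19.2
position: [627.9, -31.1, 200.0]
eef_rot: [[0.214, 0.977, 0.001], [0.977, -0.214, 0.0], [0.0, 0.001, -1.0]]
force: [-0.8, 0.2, 0.3]
finger_gap: 39.8
grasp_force: 0.0
```

```bash
python3 g.py b 0 78 0.5 -0.3
```

```text
t 19.2 delta tool [ 0.5 -0.5 52. ] rotvec tool [ 0.001 -0.    -0.006]
q [-0.23  0.22  1.64  0.    1.29 -0.01] pos [627.9 -31.1 200. ] phi 77.7 F [-0.8  0.2  0.3] M [-0.09 -0.02 -0.04] gap 39.8 0.0
```

In the tool's units: 15 mm is 0.3, 13 mm is 0.26.

Emit:
shift_gripper(offsets=[[0,0,0.3,0,0,0],[0,0,0.3,0,0,0],[0,0,0.26,0,0,0],[0,0,0.16,0,0,0],[0,0,0,0,0,0]])

```text
t: 19.7
position: [626.4, -30.9, 145.8]
eef_rot: [[0.214, 0.977, -0.004], [0.977, -0.214, 0.001], [0.0, -0.004, -1.0]]
force: [0.1, -0.0, 0.4]
finger_gap: 39.9
grasp_force: 0.0
```

Emit:
shift_gripper(offsets=[[0,0,0,0,0,0],[0,0,0,0,0,0],[0,0,0,0,0,0],[0,0,0,0,0,0]], finger_gap=0, grip_n=15)

```text
t: 20.1
position: [626.9, -30.9, 148.9]
eef_rot: [[0.213, 0.977, -0.003], [0.977, -0.213, 0.0], [-0.0, -0.003, -1.0]]
force: [-7.3, 1.2, 9.8]
finger_gap: 12.0
grasp_force: 15.0
```

```bash
python3 g.py b 0 35.5
```

```text
t 20.1 delta tool [ 0.7 -0.   0.9] rotvec tool [-0.002  0.001  0.736]
q [-0.23  0.27  1.67 -0.    1.2  -0.01] pos [626.9 -30.9 148.9] phi 77.7 F [-7.3  1.2  9.8] M [ 0.08  0.95 -0.04] gap 12.0 15.0
```

Emit:
shift_gripper(offsets=[[0,0,0,0,0,0.0318],[0,0,0,0,0,0.0446],[0,0,0,0,0,0.0446],[0,0,0,0,0,0.0446],[0,0,0,0,0,0.0382],[0,0,0,0,0,0.0286],[0,0,0,0,0,0.0159],[0,0,0,0,0,0.0095],[0,0,0,0,0,0],[0,0,0,0,0,0]])

```text
t: 21.1
position: [626.9, -30.8, 148.9]
eef_rot: [[0.854, 0.521, -0.002], [0.521, -0.854, 0.0], [-0.002, -0.001, -1.0]]
force: [-5.9, 1.0, 5.4]
finger_gap: 12.9
grasp_force: 16.4
```

```bash
python3 g.py b 0 35.5
```

```text
t 21.1 delta tool [ 0.4 -0.5  0.9] rotvec tool [-0.001  0.002 -0.072]
q [-0.23  0.27  1.67 -0.    1.2   0.79] pos [626.9 -30.8 148.9] phi 31.4 F [-5.9  1.   5.4] M [0.22 0.97 0.42] gap 12.9 16.4
```

b is home too. Next is the vent, with a check that all four knobs and the vent bar are where they should be.

In the tool's units: -33 mm is -0.66, -25 mm is -0.5.

Emit:
shift_gripper(offsets=[[0,0,0,0,0,0],[0,0,0,0,0,0],[0,0,-0.24,0,0,0],[0,0,-0.4,0,0,0],[0,0,-0.5,0,0,0],[-0.66,0.06,0,0,0,0],[-0.66,0.06,0,0,0,0],[-0.66,0.08,0,0,0,0]], finger_gap=40)

```text
t: 21.9
position: [547.8, -91.7, 206.5]
eef_rot: [[0.854, 0.52, 0.002], [0.52, -0.854, -0.001], [0.001, 0.002, -1.0]]
force: [-0.1, -0.8, 0.8]
finger_gap: 39.8
grasp_force: 0.0
```

Emit:
shift_gripper(offsets=[[0,0,0,0,0,-0.0446],[0,0,0,0,0,-0.0446],[0,0,0,0,0,-0.0446],[0,0,0,0,0,-0.0446],[0,0,0,0,0,-0.0446],[0,0,0,0,0,-0.0446],[0,0,0,0,0,-0.0446],[0,0,0,0,0,-0.0446],[0,0,0,0,0,-0.0446],[0,0,0,0,0,-0.0446],[0,0,0,0,0,-0.0446],[0,0,0,0,0,-0.0414],[0,0,0,0,0,0]])

```text
t: 23.2
position: [548.6, -91.3, 206.2]
eef_rot: [[-0.601, 0.799, 0.001], [0.799, 0.601, -0.001], [-0.001, 0.001, -1.0]]
force: [0.0, 0.5, 0.1]
finger_gap: 39.8
grasp_force: 0.0
```

```bash
python3 g.py v 0 127.2 0.1 -0.3
python3 - <<'E'
from h import *
for n in("top","scene"):
    im=cap(n);W=world(im)
    for k,p in dict(a=(607.8,-170.4),c=(486.8,-11),b=(627,-30.2),d=(467.6,-151.2)).items():
        P=W[(W[...,2]>143)&(W[...,2]<155)&(np.hypot(W[...,0]-p[0],W[...,1]-p[1])<30)]
        if len(P)>60:
            r=cv2.minAreaRect(P[:,:2].astype(np.float32));print(n,k,len(P),np.round(r[0],1),np.round(r[1],1),round(r[2],1))
E
```

```text
t 23.2 delta tool [ 1.  -0.9 49.2] rotvec tool [ 0.001  0.001 -0.005]
q [-0.37  0.04  1.82  0.    1.28 -1.01] pos [548.6 -91.3 206.2] phi 126.9 F [0.  0.5 0.1] M [-0.04 -0.09 -0.  ] gap 39.8 0.0
top c 145 [487.6 -10.8] [11.9 44.6] 37.3
top b 152 [627.8 -29.8] [45.9 11.9] 38.1
scene a 84 [ 605.8 -170.7] [12.2 53.6] 37.3
scene c 116 [485.4 -11.5] [11.8 50.7] 37.4
scene b 121 [625.3 -31.2] [45.2 17.8] 38.0
scene d 70 [ 473.8 -144.2] [24.7 15.2] 48.1
```

In the tool's units: 15 mm is 0.3, 12 mm is 0.24.

Emit:
shift_gripper(offsets=[[0.02,-0.01,0.3,0,0,0],[0,0,0.3,0,0,0],[0,0,0.24,0,0,0],[0,0,0.14,0,0,0],[0,0,0,0,0,0]])

```text
t: 23.8
position: [546.2, -90.2, 154.3]
eef_rot: [[-0.601, 0.799, -0.003], [0.799, 0.601, 0.001], [0.003, -0.002, -1.0]]
force: [-0.3, -0.2, -0.1]
finger_gap: 40.0
grasp_force: 0.0
```

Emit:
shift_gripper(offsets=[[0,0,0,0,0,0],[0,0,0,0,0,0],[0,0,0,0,0,0],[0,0,0,0,0,0]], finger_gap=0, grip_n=30)

```text
t: 24.2
position: [547.5, -90.7, 156.8]
eef_rot: [[-0.601, 0.799, 0.001], [0.799, 0.601, -0.0], [-0.001, 0.001, -1.0]]
force: [0.8, 0.9, -0.0]
finger_gap: 11.5
grasp_force: 0.0
```

```bash
python3 g.py v 0 37.2
```

```text
t 24.2 delta tool [ 0.1 -0.2 -0.2] rotvec tool [1.000e-03 0.000e+00 1.567e+00]
q [-0.37  0.1   1.86  0.    1.19 -1.01] pos [547.5 -90.7 156.8] phi 127.0 F [ 0.8  0.9 -0. ] M [-0.04 -0.14  0.01] gap 11.5 0.0
```

Emit:
shift_gripper(offsets=[[0,0,0.06,0,0,0],[0,0,0.06,0,0,0],[0,0,0.01,0,0,0],[0,0,0,0,0,0],[0,0,0,0,0,0]])

```text
t: 24.7
position: [547.2, -90.9, 150.0]
eef_rot: [[-0.601, 0.799, -0.0], [0.799, 0.601, -0.001], [-0.0, -0.0, -1.0]]
force: [-3.4, -3.1, 5.2]
finger_gap: 9.7
grasp_force: 30.0
```

```bash
python3 g.py v -6.5 37.2
```

```text
t 24.7 delta tool [ 0.1  0.2 -0.5] rotvec tool [0.000e+00 1.000e-03 1.567e+00]
q [-0.37  0.1   1.86 -0.    1.18 -1.01] pos [547.2 -90.9 150. ] phi 127.0 F [-3.4 -3.1  5.2] M [-0.5   0.5   0.01] gap 9.7 30.0
```

In the tool's units: 0.5 mm is 0.01.

Emit:
shift_gripper(offsets=[[0,0,0.01,0,0,0],[0,0,0.01,0,0,0],[0,0,0,0,0,0]])

```text
t: 25.0
position: [547.2, -90.9, 149.0]
eef_rot: [[-0.601, 0.799, -0.0], [0.799, 0.601, -0.001], [-0.001, -0.0, -1.0]]
force: [-3.5, -2.5, 5.1]
finger_gap: 9.7
grasp_force: 30.0
```

Emit:
shift_gripper(offsets=[[0,0,0,0,0,0.0255],[0,0,0,0,0,0.0318],[0,0,0,0,0,0.0318],[0,0,0,0,0,0.0318],[0,0,0,0,0,0.0318],[0,0,0,0,0,0]])

```text
t: 25.6
position: [547.3, -90.9, 149.0]
eef_rot: [[-0.164, 0.986, 0.0], [0.986, 0.164, -0.001], [-0.001, 0.0, -1.0]]
force: [-3.3, -2.4, 4.7]
finger_gap: 10.2
grasp_force: 30.0
```

```bash
python3 g.py v -7 37.2
```

```text
t 25.6 delta tool [ 0.2 -0.  -1. ] rotvec tool [1.000e-03 1.000e-03 1.087e+00]
q [-0.37  0.11  1.86 -0.    1.17 -0.53] pos [547.3 -90.9 149. ] phi 99.5 F [-3.3 -2.4  4.7] M [-0.65  0.58  0.02] gap 10.2 30.0
```

No block shows: Mz is 0.02 N m at 0.48 rad. I'll carry on to the stop.

In the tool's units: 0.05 rad is 0.0159.

Emit:
shift_gripper(offsets=[[0,0,0,0,0,0.0318],[0,0,0,0,0,0.0446],[0,0,0,0,0,0.0446],[0,0,0,0,0,0.0446],[0,0,0,0,0,0.0446],[0,0,0,0,0,0.0446],[0,0,0,0,0,0.0446],[0,0,0,0,0,0.0318],[0,0,0,0,0,0.0159],[0,0,0,0,0,0.0095],[0,0,0,0,0,0],[0,0,0,0,0,0]])

```text
t: 26.8
position: [547.6, -91.0, 149.1]
eef_rot: [[0.815, 0.58, 0.001], [0.58, -0.815, -0.001], [0.0, 0.002, -1.0]]
force: [-1.9, -3.4, 5.1]
finger_gap: 9.6
grasp_force: 30.1
```

```bash
python3 g.py v -7 37.2
```

```text
t 26.8 delta tool [-0.1 -0.4 -0.9] rotvec tool [ 0.002 -0.    -0.031]
q [-0.37  0.11  1.86 -0.    1.17  0.58] pos [547.6 -91.  149.1] phi 35.4 F [-1.9 -3.4  5.1] M [-0.77  0.43  0.38] gap 9.6 30.1
```

In the tool's units: -2 mm is -0.04, -0.8 mm is -0.016, -0.02 rad is -0.0064.

Emit:
shift_gripper(offsets=[[0,0,0,0,0,-0.0064],[0,0,-0.04,0,0,0],[0,0,-0.04,0,0,0],[0,0,-0.04,0,0,0],[0,0,-0.016,0,0,0],[0,0,0,0,0,0]])

```text
t: 27.4
position: [547.5, -90.9, 155.8]
eef_rot: [[0.804, 0.594, 0.001], [0.594, -0.804, -0.001], [0.0, 0.001, -1.0]]
force: [-0.5, -5.8, 3.0]
finger_gap: 10.0
grasp_force: 30.0
```

```bash
python3 g.py v 0 37.2
```

```text
t 27.4 delta tool [-0.  -0.3 -1.2] rotvec tool [ 0.001 -0.    -0.013]
q [-0.37  0.1   1.86 -0.    1.19  0.57] pos [547.5 -90.9 155.8] phi 36.4 F [-0.5 -5.8  3. ] M [-1.22  0.09  0.21] gap 10.0 30.0
```

Emit:
shift_gripper(offsets=[[0,0,0,0,0,0],[0,0,0,0,0,0],[0,0,-0.24,0,0,0],[0,0,-0.4,0,0,0],[0,0,-0.5,0,0,0],[0,0,0,0,0,0]], finger_gap=40)

```text
t: 28.0
position: [549.2, -90.9, 216.5]
eef_rot: [[0.804, 0.594, 0.007], [0.594, -0.805, -0.002], [0.004, 0.006, -1.0]]
force: [1.3, 0.1, -0.0]
finger_gap: 40.0
grasp_force: 0.0
```

```bash
python3 g.py v 50 37.2
```

```text
t 28.0 delta tool [-1.5 -1.4  9.5] rotvec tool [ 0.006 -0.004 -0.013]
q [-0.37  0.03  1.81  0.    1.29  0.57] pos [549.2 -90.9 216.5] phi 36.4 F [ 1.3  0.1 -0. ] M [ 0.01 -0.02  0.01] gap 40.0 0.0
```

In the tool's units: -30 mm is -0.6, -28 mm is -0.56.

Emit:
shift_gripper(offsets=[[0,0,-0.6,0,0,0],[0,0,-0.6,0,0,0],[-0.56,0.34,0,0,0,0],[-0.56,0.34,0,0,0,0],[-0.56,0.34,0,0,0,0],[-0.56,0.34,0,0,0,0],[-0.56,0.34,0,0,0,0],[-0.56,0.34,0,0,0,0],[-0.56,0.34,0,0,0,0],[-0.56,0.34,0,0,0,0],[-0.56,0.34,0,0,0,0],[-0.56,0.34,0,0,0,0],[-0.56,0.34,0,0,0,0],[-0.56,0.34,0,0,0,0],[0,0,0,0,0,0]])

```text
t: 29.5
position: [396.2, -456.5, 270.8]
eef_rot: [[0.807, 0.591, -0.001], [0.591, -0.807, 0.001], [-0.0, -0.002, -1.0]]
force: [-0.1, 0.2, 0.8]
finger_gap: 39.8
grasp_force: 0.0
```

```bash
python3 - <<'E'
from h import *
for n in("top","scene"):
    im=cap(n);W=world(im); save(im,f"pics/{n}9.png",(325,185,460,330) if n=="top" else (315,160,450,280),4)
    for k,p in dict(a=(607.8,-170.4),c=(486.8,-11),b=(627,-30.2),d=(467.6,-151.2),v=(547.3,-90.7)).items():
        P=W[(W[...,2]>143)&(W[...,2]<(155 if k!='v' else 164))&(np.hypot(W[...,0]-p[0],W[...,1]-p[1])<30)]
        if len(P)>30:
            r=cv2.minAreaRect(P[:,:2].astype(np.float32));print(n,k,len(P),np.percentile(P[:,2],[50,90]).round(1),np.round(r[0],1),np.round(r[1],1),round(r[2],1))
E
```

```text
top a 148 [149.5 151.5] [ 608.2 -169.7] [12.5 45.5] 35.1
top c 159 [150.1 151.8] [487.8 -11. ] [12.  44.8] 37.5
top b 162 [149.9 152. ] [628.  -30.1] [45.8 12.8] 38.5
top d 177 [149.9 151.9] [ 468.9 -151.6] [45.5 12.6] 37.0
top v 116 [157.3 159.4] [548.7 -90.7] [30.2 11. ] 38.4
scene a 85 [148.7 151.3] [ 604.6 -169. ] [12.2 49.2] 37.2
scene c 115 [149.7 151.7] [485.9 -12.2] [12.  48.8] 37.1
scene b 128 [149.2 151.9] [623.8 -29.3] [44.9 17. ] 39.9
scene d 110 [149.7 151.7] [ 467.9 -149. ] [38.1 17.9] 38.7
scene v 112 [155.  159.1] [545.7 -91.1] [30.1 14.4] 35.9
```

View pics/top9.png

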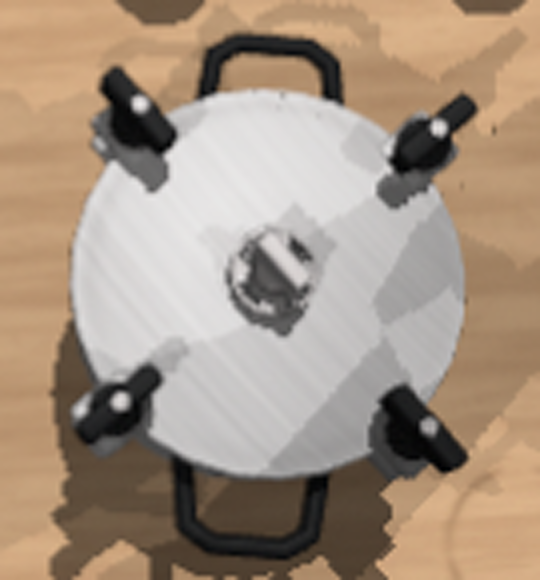

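The picture shows all four bars pointing at the lid's centre, and the vent bar turned in line with b and d. The depth data puts the stud up at 159 mm. Nothing else was touched, so I'm handing it in.

```bash
python3 -c "
from workcell import ctrl
print(ctrl.close_job())"
```

```text
the job is handed in; nothing more can be done
None
```

The job is handed in at about 30 s: c and a were turned to half way, then a, c, d and b were turned home to the stop in that order, and the vent stud was pressed, turned a quarter and sprang up closed; the robot kept clear of the tin, jar and garlic.

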